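Check-weigh a filled oil bottle on a notched beam scale

ROBOT

A 6-joint arm with a two-finger parallel gripper is mounted at the origin on the work surface. World frame = base frame: x ahead of the robot, y to its left, z up, the work surface at z = 0. Lengths are in mm, angles in degrees, forces in N, time in s.
With the tool pointing down it reaches from about 300 to 850 mm from the base axis. Payload 4.2 kg.
Tool frame: the origin (TCP) lies at the very end of the fingers, on their centre line; the grasp point (between the pads) lies 19 mm behind it; z points along the fingers, y is the line along which they close (so a half turn about z gives the same grasp; the last joint's range is limited). The gripper opens to 91 mm and grips with 3 to 60 N. Pads are 32 mm wide; open, the fingers measure 118 mm over their backs; the gripper's body (76 mm by 178 mm) begins 60 mm behind the grasp point.
Start: joints at [-67.724, 18.312, 89.639, -0, 72.044, -1.146], TCP at [228.572, -527.634, 213.976] pointing down, gripper open.
Joint ranges: [-177.97, 177.97], [-48.28, 115.42], [12.27, 149.76], [-77.06, 257.06], [2.81, 150.46], [-146.56, 146.56]. Speed limits (degrees/s): [147.25, 147.25, 180, 180, 180, 180].

INTERFACE

Orientations are given as [roll, pitch, yaw] about the fixed x, y, z axes, in that order (R = Rz(yaw) Ry(pitch) Rx(roll)).
In Python, from workcell import * gives the robot as it stands.
- The arm moves only by the tool move_arm, never from a script. Its argument "motion" is a list of rows, each a list of 3 entries, a list of its own where there are three numbers: the finger opening in mm, from 0 to 91.2, then the shift along the world's x, y, z in units of 25 mm (1.0 is 25 mm), then the turn, a rotation vector about the world's x, y, z in units of 4 degrees (1.0 is 4 degrees). In form: [[grip, [x, y, z], [ax, ay, az]], ...]. A call has 1 to 20 rows; each row shifts and turns the commanded pose from where the row before left it; what a row does not reach is not made up. A row lasts 1/12 s, in which the tool goes at most 41.7 mm and 7.16 degrees, less where a joint would pass 70% of its speed; a pose out of reach is approached as far as the arm can. A call with a number of a shift or a turn outside -1 to 1 is refused whole. A call with a gripper value outside its range is refused whole. The fingers move at their own pace and stop on an object; "grip_force" is the grip in N (left out, the last holds). Time passes only in rows, so rows that do not move let the fingers close. It gives the time, the measured TCP pose, the force, the opening and the grip force at its end, in the units of the state.
- state(): the state, without advancing time (a new reading comes with each control period).
- grab_frame(name): name is "side" or "top"; returns the picture (480x640x3 uint8, blue, green, red); there is no depth.
- camera_info(name): a dict with "fx", "fy", "cx", "cy" (pixels), "rvec" (rotation vector, rad) and "tvec" (3), from world to camera coordinates, as OpenCV has them. Camera axes: x right, y down, z forward; pixel columns grow to the right and rows downward; lengths in mm; the calibration is good to about 2 mm. A picture is of the moment at which its call begins. camera_info takes no time and is no camera call.
- job_done(): hands the job in; it is judged then, once.
The state is a dict: "time_s": time; "qpos": joint angles; "qvel": joint speeds; "effort": joint torques, N m; "ee_pos": TCP position; "ee_rot": TCP orientation; "force": force on the tool from outside, world axes, zero at the start; "torque": the same for the moment, N m; "gripper_width": finger opening in mm; "gripper_force": force on a finger pad.
Only numpy, scipy, OpenCV 4.12 (cv2) and the standard library are available. Lean on these libraries where they do the work, as an engineer would, in place of code of your own. Each camera call takes 0.05 s, during which the arm holds its last target. There are 200 camera calls.

TASK

Weigh the oil bottle with the red cap on the beam scale: first stand it gently upright on the round steel platter and let go. Then hold down the red thumb key on top of the brass poise, which frees its latch, and slide the poise along the notched beam until, with the key let up so that the latch has dropped fully home in a notch and your hand off, the pointer rests inside the green band. Keep a light touch on the beam, never over 15 N on poise, key or beam (its knife edges chip), and leave everything else standing where it is.

Things in the scene. Friction and masses are not known exactly. Their poses are not given: they have to be found in the camera images.
- bottle_center (a point): Half-way up the loose square oil bottle to weigh, the only one with a RED cap; starts upright at one of three places on the robot's right, black-capped bottles at the others. 205 mm tall; body 50 x 50 mm, 125 mm high, then a 25 mm neck; cap 30 mm diameter, 172 to 205 mm above the underside. z up along it, x and y square to its sides. Weight unknown beforehand: 0.35 to 0.67 kg.
- bottle_cap (a point): Centre of the red cap of that bottle, 86 mm above bottle_center. Grasp here from above, cap 30 mm in diameter and 33 mm high.
- scale: Check-weighing beam scale, fixed; grey base 150 (x) x 470 (y) mm, 51 mm high. Origin on the table under it; y runs along the beam from platter (y = -160 mm) to pointer, z up. Pivot at y = -50, 135 mm up, between cheeks 150 mm high. White index plate at y = 200, x = -14, up to 186 mm high, seen behind the pointer from +x: black centre line 135 mm up in a green band 8 mm high.
- platter_top (a point): Centre of the upper face of the flat round steel platter, 140 mm diameter, 90 mm above the table when the beam is level. It sinks or rises by up to 3 mm as the beam swings. Stand the bottle near its middle.
- beam (a joint): Swing of the beam, rad: 0 = level, pointer on the centre line; positive = pointer end up (bottle outweighs poise: slide the poise outwards, towards the pointer); negative = pointer end down. Stops at +-0.1. Pointer in the green band: -0.016 to +0.016. Untouched it settles in about 1 s. Off the stops, one notch of poise travel changes the resting angle by 0.025 (outwards = lower).
- poise (a joint): Place of the brass poise along the beam, m: 0 = first notch, 60 mm from the pivot (balances the empty platter), growing outwards towards the pointer to 0.132. 12 notches 12 mm apart (0, 0.012, 0.024 ...); each one outwards balances 75 g more on the platter. Cannot leave the beam; slides with about 0.4 N while the latch is free. Starts anywhere from 0 to 0.030.
- key (a joint): How far the poise's thumb key is pressed, m: 0 = up, latch pin home in a notch, poise locked against sideways force; 0.003 = pin just clears the notches, poise slides (let go at 0.003, the pin rests on a land between notches); 0.0055 = bottomed. Spring: 3 N to start, 6 N at 0.003, 8.5 N at 0.0055, then hard. A let-up pin finds its notch by itself within 1.5 mm of it.
- key_top (a point): Centre of the upper face of the poise's red thumb key: flat 34 x 34 mm pad, 40 mm above the beam's axis, 16 mm above the brass block (30 x 32 x 46 mm) astride the beam. y outwards along the beam, z square to the pad; moves with beam, poise and key. Worked from above with closed fingertips on the pad, dragging by friction. Pressing swings the pointer end down, up to its stop.
- pointer_tip (a point): Tip of the red pointer, 272 mm from the pivot, 3 mm thick bar in front of the white index plate; 135 mm above the table when level.
- bottle_b: Bystander, loose: square oil bottle with BLACK cap, 50 x 50 x 205 mm. Origin at the centre of its underside, z up.
- bottle_c: Bystander, loose: square oil bottle with BLACK cap, 50 x 50 x 205 mm. Origin at the centre of its underside, z up.
- tin: Bystander, loose: green oil tin with carrying handle, 65 x 95 x 186 mm. Origin at the centre of its underside, z up.
- weight_big: Bystander, loose: brass test weight 500 g, 42 mm diameter, 52 mm high. Origin at the centre of its underside, z up.
- weight_small: Bystander, loose: brass test weight 200 g, 31 mm diameter, 40 mm high. Origin at the centre of its underside, z up.
- label_roll: Bystander, loose: roll of labels, 90 mm diameter, 60 mm high. Origin at the centre of its underside, z up.
- sample_jar: Bystander, loose: glass sample jar, 52 mm diameter, 60 mm high. Origin at the centre of its underside, z up.
Not all that is in view belongs to the job. Leave any orange or pink look-alike of the part that bears bottle_center alone.

How it is judged (in metres and radians):
On the way, in this order (a step that is already met when the one before it is completed fails the run):
1. the red-capped bottle stands upright on the platter, let go (horizontal distance between bottle_center and platter_top below 0.045 m and angle between bottle_center's own z axis and vertical below 0.06 rad and z of bottle_center in the frame of platter_top between 0.097 and 0.109 m and contact force between the fingers and bottle below 0.2 N and linear speed of bottle below 0.03 m/s), for 0.2 s.
2. with the bottle on the platter, the poise has been slid to a notch where, latch home and hand off, the pointer rests in the green band (all of step 1 and value of joint beam between -0.016 and 0.016 rad and velocity of joint beam between -0.04 and 0.04 rad/s and value of joint key below 0.0012 m and contact force between the fingers and beam below 0.1 N), for 0.3 s.
At the end, for the whole second after the job is handed in: The red-capped bottle stands upright (within 0.06 rad) and at rest on the platter, its axis within 45 mm of the platter's centre; the beam rests within 0.016 rad of level (pointer in the green band); the poise's key is up within 1.2 mm (latch home in a notch); nothing is held (all of step 2); the robot touches nothing.
It fails at once if more than 15 N borne on the beam, poise or key (contact force between any of the fingers, the arm and beam above 15 N).
It fails at once if the bottle slammed or pressed down on the platter with over 60 N (contact force between bottle and platter above 60 N).
It fails at once if the red-capped bottle laid over (more than 0.6 rad) (angle between bottle_center's own z axis and vertical above 0.6 rad).
It fails at once if a bystander shifted by more than 30 mm or tipped (distance of any of bottle_b, bottle_c, tin, weight_big, weight_small, label_roll, sample_jar from where it was at the start of the episode above 0.03 m or angle between any of bottle_b, bottle_c, tin, weight_big, weight_small, label_roll, sample_jar's own z axis and vertical above 0.35 rad).
It also fails if it takes over 72 s, if anything falls off the work surface, if the arm or the gripper's body presses on something with over 40 N, if the wrist force passes 120 N, or if a joint passes its speed limit or range.

## Working session

There is one attempt and no reset: what is moved stays moved. The work goes in short steps, Python scripts to look and compute and a tool call to move; the robot and the scene stay as the last step left them, time stands still between calls to the robot, and variables do not carry over. Pictures are saved under pics/ and viewed, at most 10 in all, crops included, and the job is handed in when it is done.

Besides the shell and the picture viewer there is one more tool, called after "Request:" by a JSON object that holds its "method" and its "body", one argument or row to a line. move_arm: Moves the arm, as the interface text tells. Shifts and turns lie within -1 to 1; 1 stands for 25 mm of shift or 4 degrees of turn. Its arguments: {"type":"object","properties":{"motion":{"type":"array","items":{"type":"array"}},"grip_force":{"type":"number"}},"required":["motion"]}

```bash
mkdir -p pics; cat > h.py <<'E'
from workcell import *
import numpy as np, cv2
def cam(n):
    c=camera_info(n);K=np.array([[c['fx'],0,c['cx']],[0,c['fy'],c['cy']],[0,0,1.]])
    return K,np.array(c['rvec'],float).ravel(),np.array(c['tvec'],float).ravel()
def onz(n,u,v,ax,val):
    "point on the ray of pixel u,v where axis ax equals val"
    K,r,t=cam(n);R=cv2.Rodrigues(r)[0];d=R.T@np.linalg.solve(K,[u,v,1.]);o=-R.T@t
    return o+d*(val-o[ax])/d[ax]
def proj(n,P):
    K,r,t=cam(n);return cv2.projectPoints(np.float64(P).reshape(-1,1,3),r,t,K,None)[0].reshape(-1,2)
E
python3 - <<'E'
from h import *
for n in("side","top"):
    cv2.imwrite(f"pics/{n}0.png",grab_frame(n));K,r,t=cam(n);print(n,K[0,0],-cv2.Rodrigues(r)[0].T@t,cv2.Rodrigues(r)[0][2])
print(state())
E
```

```text
side 613.6582156804583 [ 411.05304553 1202.53077062  910.31997491] [ 0.11719775 -0.84028304 -0.52932891]
top 604.3753895313841 [ 305.28094592   17.08321175 1562.10259619] [ 0.18745782 -0.00798871 -0.98224017]
{'time_s': 0.1, 'qpos': array([-6.77257297e+01,  1.83462740e+01,  8.97007049e+01, -6.65716720e-04,
        7.20451148e+01, -1.14666743e+00]), 'qvel': array([-0.05518302, -0.11846726, -0.14339768, -0.05729247, -0.0529539 ,
       -0.01328265]), 'effort': array([ 5.74580499e-04, -4.13332093e+01, -2.32509810e+01,  7.29980925e-02,
        4.21601871e-02, -7.44104614e-05]), 'ee_pos': array([ 228.36424681, -527.19260617,  213.21271907]), 'ee_rot': array([-1.79907912e+02, -1.21012019e-03,  2.34211425e+01]), 'force': array([ 0.77674133, -0.61094577,  0.16666423]), 'torque': array([-0.04010764, -0.03101678,  0.00120892]), 'gripper_force': 0.0, 'gripper_width': 91.4003459073132}
```

View pics/side0.png

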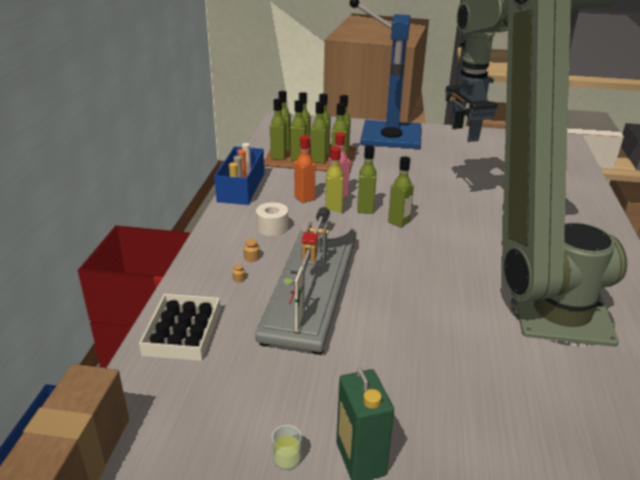

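View pics/top0.png

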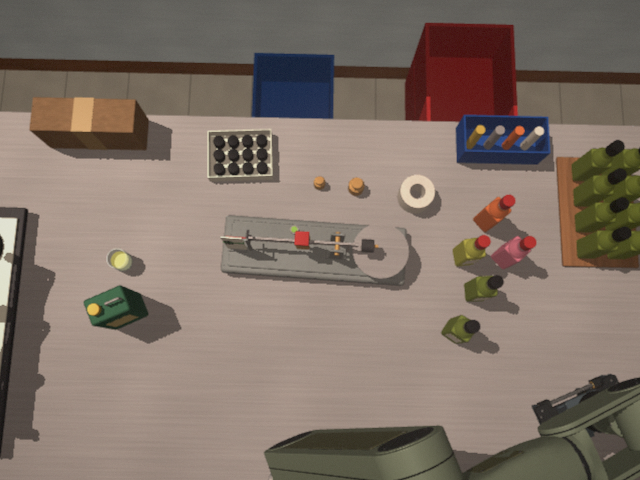

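The side view shows the olive red-capped bottle with its cap at about (336,153). In the top view its cap is at (483,242), with orange and pink look-alikes next to it at (507,202) and (528,243). The scale runs along image x: platter (381,250), key (302,240), pointer end (235,240).

```bash
python3 - <<'E'
from h import *
t=cv2.imread("pics/top0.png");s=cv2.imread("pics/side0.png")
a=cv2.resize(t[190:350,215:545],(800,388),interpolation=cv2.INTER_CUBIC)
b=cv2.resize(s[130:350,250:420],None,fx=2.5,fy=2.5,interpolation=cv2.INTER_CUBIC)[:,:]
cv2.imwrite("pics/a.png",a);cv2.imwrite("pics/b.png",b)
def blobs(n,im,roi):
    h=cv2.cvtColor(im,cv2.COLOR_BGR2HSV);m=(((h[...,0]<5)|(h[...,0]>174))&(h[...,1]>170)&(h[...,2]>90)).astype(np.uint8)
    k=np.zeros_like(m);x0,y0,x1,y1=roi;k[y0:y1,x0:x1]=1
    N,_,st,c=cv2.connectedComponentsWithStats(m*k)
    for i in range(1,N):
        if st[i,4]>12: print(n,c[i].round(1),st[i])
blobs("top",t,(215,190,545,350));blobs("side",s,(250,125,420,350))
print("cap",onz("top",483,241.5,2,200),onz("side",336,153,2,190))
print("platter",onz("top",381,250,2,90)); print("key",onz("top",302,240,2,175))
for p in [(224,274),(404,284),(228,216)]: print("base",onz("top",*p,2,45))
E
```

```text
top [507.5 200.5] [500 195  15  12 119]
top [301.6 238.2] [295 232  14  14 175]
top [483. 241.] [476 236  14  12 114]
top [528.1 242.2] [520 237  16  12 132]
side [339.5 138.4] [336 133   8  12  91]
side [304.5 141.8] [301 136   8  13  99]
side [334.7 152.9] [330 147  10  13 114]
side [309.3 237.5] [302 233  15  10 127]
cap [ 588.59732726 -376.55159942  200.        ] [ 586.95631828 -378.53185399  190.        ]
platter [ 584.73491389 -153.72686634   90.        ]
key [588.66517028  41.31293617 175.        ]
base [523.38951283 238.8614905   45.        ]
base [ 506.88096154 -217.08361911   45.        ]
base [674.42241597 235.65544699  45.        ]
```

View pics/a.png

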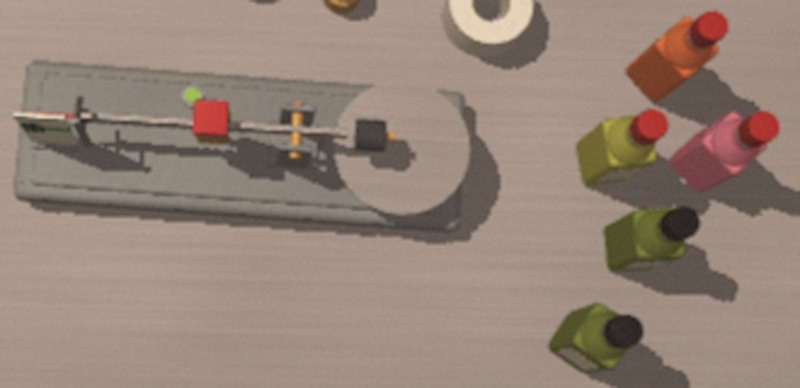

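View pics/b.png

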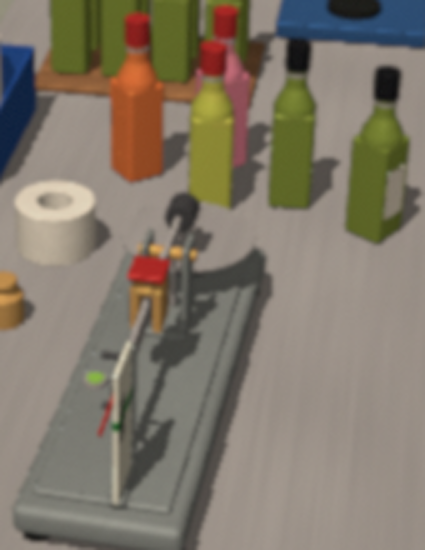

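The crops show the platter's ellipse centred near full-frame pixel (381,251). A black counterweight at about (368,246) hangs over its inner edge, so I'll place the bottle slightly outward. The pointer is at its lower stop.

```bash
python3 - <<'E'
from h import *
def tri(a,b):
    P=[]
    for n in("top","side"):
        K,r,t=cam(n);P.append(K@np.c_[cv2.Rodrigues(r)[0],t])
    X=cv2.triangulatePoints(P[0],P[1],np.float64(a),np.float64(b)).ravel();return (X[:3]/X[3]).round(1)
c=lambda u,v:(215+u*330/800,190+v*160/388)
d=lambda u,v:(250+u/2.5,130+v/2.5)
for n,a,b in [("red",(483,241),(334.7,152.9)),("orange",(507.5,200.5),(304.5,141.8)),("pink",(528.1,242.2),(339.5,138.4)),
 ("blk1",c(681,223),d(298,55)),("blk2",c(625,331),d(387,85)),("cw",c(371,135),d(182,212)),("key",(301.6,238.2),d(150,268)),("plt",c(403,149),c(403,149))]:
    print(n,tri(a,b) if n!="plt" else onz("top",*a,2,92).round(1))
E
```

```text
red [ 591.3 -379.6  189.6]
orange [ 689.1 -440.7  189.7]
pink [ 590.5 -484.7  189.7]
blk1 [ 496.  -406.4  188.6]
blk2 [ 393.4 -350.7  186.1]
cw [ 585.6 -117.   138.2]
key [593.2  42.4 170.1]
plt [ 580.7 -154.1   92. ]
```

Request:
{"method": "move_arm", "body": {
  "motion": [
    [60,[0,0,1],[0,0,0]],
    [60,[0,0,1],[0,0,0]],
    [60,[0.5,0.2,1],[0,0,0]],
    [60,[1,0.4,0],[0,0,0]],
    [60,[1,0.4,0],[0,0,0]],
    [60,[1,0.4,0],[0,0,0]],
    [60,[1,0.4,0],[0,0,0]],
    [60,[1,0.4,0],[0,0,0]],
    [60,[1,0.4,0],[0,0,0]],
    [60,[1,0.4,0],[0,0,0]],
    [60,[1,0.4,0],[0,0,0]],
    [60,[1,0.4,0],[0,0,0]],
    [60,[1,0.4,0],[0,0,0]],
    [60,[1,0.4,0],[0,0,0]],
    [60,[1,0.4,0],[0,0,0]],
    [60,[1,0.4,0],[0,0,0]],
    [60,[0.5,0.3,0],[0,0,0]],
    [60,[0.5,0.2,0],[0,0,0]],
    [60,[0,0,0],[0,0,0]],
    [60,[0,0,0],[0,0,0]]
  ]
}}

```text
time_s: 1.77
ee_pos: [590.7, -380.3, 288.6]
ee_rot: [-180.0, 0.1, 23.4]
force: [-1.0, 0.2, 0.8]
gripper_width: 60.3
gripper_force: 0.0
```

Request:
{"method": "move_arm", "body": {
  "motion": [
    [60,[0,0,-0.8],[0,0,0]],
    [60,[0,0,-0.8],[0,0,0]],
    [60,[0,0,-0.8],[0,0,0]],
    [60,[0,0,-0.8],[0,0,0]],
    [60,[0,0,-0.8],[0,0,0]],
    [60,[0,0,-0.6],[0,0,0]],
    [60,[0,0,0],[0,0,0]],
    [60,[0,0,0],[0,0,0]]
  ]
}}

```text
time_s: 2.43
ee_pos: [589.6, -380.9, 173.8]
ee_rot: [-179.9, 0.1, 23.3]
force: [0.9, 0.2, -0.5]
gripper_width: 59.9
gripper_force: 0.0
```

```bash
python3 - <<'E'
from h import *
a=grab_frame("side")[90:230,270:450];b=grab_frame("top")[180:320,420:600]
cv2.imwrite("pics/g.png",np.hstack([cv2.resize(a,(400,311)),cv2.resize(b,(400,311))]))
E
```

```text
(no output)
```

View pics/g.png

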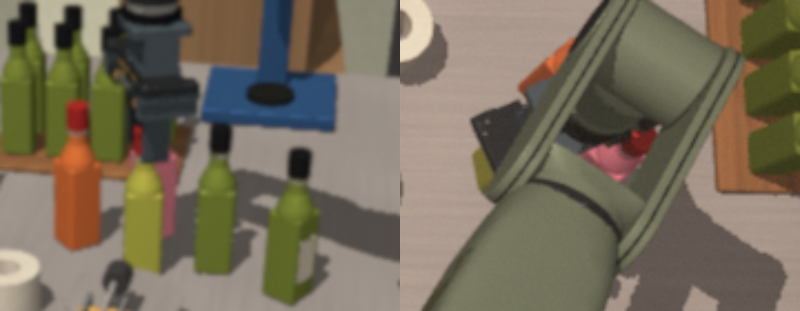

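The fingers straddle the olive bottle's cap, which is hidden behind the near finger at about (150,140) in the left panel. The bottle still stands upright, so I'll close.

Request:
{"method": "move_arm", "body": {
  "motion": [
    [45,[0,0,-0.1],[0,0,0]],
    [35,[0,0,0],[0,0,0]],
    [28,[0,0,0],[0,0,0]],
    [20,[0,0,0],[0,0,0]],
    [20,[0,0,0],[0,0,0]],
    [20,[0,0,0],[0,0,0]],
    [20,[0,0,0],[0,0,0]],
    [20,[0,0,0],[0,0,0]]
  ],
  "grip_force": 30
}}

```text
time_s: 3.2
ee_pos: [591.1, -380.0, 171.8]
ee_rot: [-180.0, -0.0, 23.4]
force: [-0.7, 0.9, 1.5]
gripper_width: 29.2
gripper_force: 30.0
```

Request:
{"method": "move_arm", "body": {
  "motion": [
    [20,[0,0,0.3],[0,0,0]],
    [20,[0,0,0.7],[0,0,0]],
    [20,[0,0,0.9],[0,0,0]],
    [20,[0,0,0.9],[0,0,0]],
    [20,[0,0,0.9],[0,0,0]],
    [20,[0,0,0.9],[0,0,0]],
    [20,[0,0,0.4],[0,0,0]],
    [20,[0,0.3,0.2],[0,0,0]],
    [20,[0,0.7,0],[0,0,0]],
    [20,[0,1,0],[0,0,0]],
    [20,[-0.1,1,0],[0,0,0]],
    [20,[-0.1,1,0],[0,0,0]],
    [20,[-0.1,1,0],[0,0,0]],
    [20,[0,1,0],[0,0,0]],
    [20,[0,1,0],[0,0,0]],
    [20,[0,0.8,0],[0,0,0]],
    [20,[0,0.4,0],[0,0,0]],
    [20,[0,0.2,0],[0,0,0]],
    [20,[0,0,0],[0,0,0]],
    [20,[0,0,0],[0,0,0]]
  ]
}}

```text
time_s: 4.87
ee_pos: [583.5, -170.9, 300.9]
ee_rot: [180.0, 0.1, 23.4]
force: [-0.1, -0.2, -4.0]
gripper_width: 29.3
gripper_force: 30.0
```

```bash
python3 - <<'E'
from h import *
print(state()['force'],state()['ee_pos'])
a=grab_frame("side")[110:330,240:420];b=grab_frame("top")[170:310,220:480]
cv2.imwrite("pics/p.png",np.hstack([cv2.resize(a,(368,450)),cv2.resize(b,(430,450))]))
E
```

```text
[-0.05044804 -0.22141972 -4.02340871] [ 583.46133673 -170.85793584  300.94434446]
```

View pics/p.png

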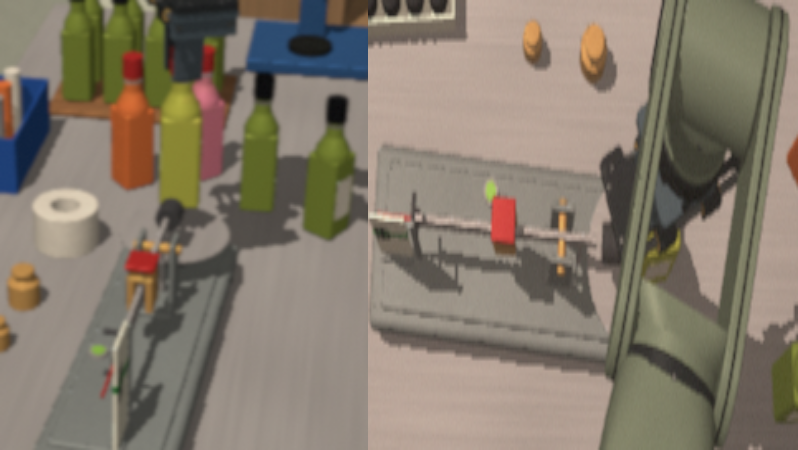

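The bottle hangs upright above the platter and clears the counterweight. The force reading puts it at roughly 0.45 kg. Next I'll lower it slowly.

Request:
{"method": "move_arm", "body": {
  "motion": [
    [20,[0,0,-0.4],[0,0,0]],
    [20,[0,0,-0.5],[0,0,0]],
    [20,[0,0,-0.3],[0,0,0]],
    [20,[0,0,-0.12],[0,0,0]],
    [20,[0,0,-0.08],[0,0,0]],
    [20,[0,0,-0.08],[0,0,0]],
    [20,[0,0,-0.04],[0,0,0]],
    [20,[0,0,-0.04],[0,0,0]],
    [20,[0,0,0],[0,0,0]],
    [20,[0,0,0],[0,0,0]]
  ]
}}

```text
time_s: 5.8
ee_pos: [583.7, -170.2, 262.8]
ee_rot: [180.0, -0.0, 23.4]
force: [-0.3, -0.5, -3.9]
gripper_width: 29.9
gripper_force: 30.0
```

Request:
{"method": "move_arm", "body": {
  "motion": [
    [20,[0,0,-0.04],[0,0,0]],
    [20,[0,0,-0.04],[0,0,0]],
    [20,[0,0,0],[0,0,0]],
    [20,[0,0,0],[0,0,0]]
  ]
}}

```text
time_s: 6.13
ee_pos: [583.8, -170.2, 260.8]
ee_rot: [180.0, -0.0, 23.4]
force: [-0.4, 0.2, -1.4]
gripper_width: 29.3
gripper_force: 30.0
```

Request:
{"method": "move_arm", "body": {
  "motion": [
    [20,[0,0,-0.04],[0,0,0]],
    [20,[0,0,-0.04],[0,0,0]],
    [20,[0,0,0],[0,0,0]],
    [20,[0,0,0],[0,0,0]]
  ]
}}

```text
time_s: 6.47
ee_pos: [583.8, -170.2, 258.8]
ee_rot: [180.0, -0.0, 23.4]
force: [0.0, 0.6, 1.6]
gripper_width: 29.3
gripper_force: 30.0
```

Contact carries the weight now, so I'll open the fingers and retreat upward.

Request:
{"method": "move_arm", "body": {
  "motion": [
    [33,[0,0,0],[0,0,0]],
    [38,[0,0,0],[0,0,0]],
    [46,[0,0,0],[0,0,0]],
    [56,[0,0,0],[0,0,0]],
    [60,[0,0,0],[0,0,0]],
    [60,[0,0,0],[0,0,0]],
    [60,[0,0,0.4],[0,0,0]],
    [60,[0,0,0.8],[0,0,0]],
    [60,[0,0,1],[0,0,0]],
    [60,[0,0,0.3],[0,0,0]]
  ]
}}

```text
time_s: 7.3
ee_pos: [584.9, -170.5, 325.5]
ee_rot: [179.7, -0.3, 23.4]
force: [-0.3, -0.0, 1.0]
gripper_width: 60.1
gripper_force: 0.0
```

```bash
cat >> h.py <<'E'
def tri(a,b):
    P=[]
    for n in("top","side"):
        K,r,t=cam(n);P.append(K@np.c_[cv2.Rodrigues(r)[0],t])
    X=cv2.triangulatePoints(P[0],P[1],np.float64(a),np.float64(b)).ravel();return (X[:3]/X[3]).round(1)
def red(im,roi,amin=12):
    h=cv2.cvtColor(im,cv2.COLOR_BGR2HSV);m=(((h[...,0]<5)|(h[...,0]>174))&(h[...,1]>150)&(h[...,2]>80)).astype(np.uint8)
    x0,y0,x1,y1=roi;N,_,st,c=cv2.connectedComponentsWithStats(m[y0:y1,x0:x1])
    return [(c[i]+[x0,y0]).round(1).tolist()+[int(st[i,4])] for i in range(1,N) if st[i,4]>=amin]
E
python3 - <<'E'
from h import *
s=grab_frame("side");t=grab_frame("top")
print(red(s,(260,130,370,320)),red(t,(220,190,480,300)))
cv2.imwrite("pics/q.png",np.hstack([cv2.resize(s[110:330,250:400],(330,484)),cv2.resize(t[190:290,215:405],(460,242*1)).repeat(2,0)]))
E
```

```text
[[341.0, 139.8, 49], [304.5, 141.9, 101], [328.5, 155.3, 142], [309.6, 232.9, 107]] [[303.5, 237.5, 190]]
```

View pics/q.png

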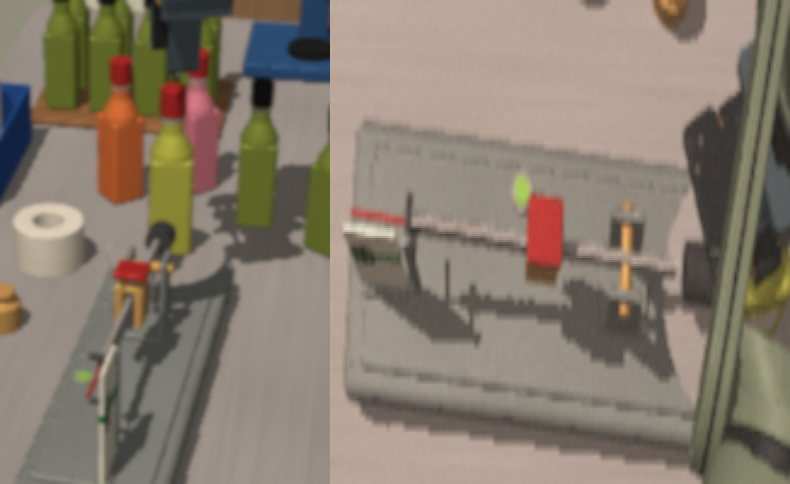

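The bottle stands on the platter with the fingers clear. The key is at top pixel (303.5,237.5), and the beam has swung pointer-up.

```bash
python3 - <<'E'
from h import *
print(onz("top",303.5,237.5,2,180),onz("top",301.6,238.2,2,164),tri((303.5,237.5),(309.6,232.9)))
d=lambda u,v:(250+u*150/330,110+v*220/484)
print("tip side",d(93,385)); 
for ang in(-.1,0,.1):
    P=[594+.036*0+10,-41+272*np.cos(ang),135+272*np.sin(ang)];print(ang,proj("side",[P]),proj("top",[P]))
E
```

```text
[593.6729462   37.85995263 180.        ] [595.23090989  42.54836578 164.        ] [594.1  37.9 178.5]
tip side (292.27272727272725, 285.0)
-0.1 [[289.52711069 309.85613843]] [[225.73125212 237.82051501]]
0 [[289.30310754 299.82727941]] [[223.62519782 235.50954743]]
0.1 [[289.32919146 288.74113134]] [[222.59081535 233.1355179 ]]
```

Request:
{"method": "move_arm", "body": {
  "motion": [
    [60,[0,0.4,0.2],[0,0,0]],
    [50,[0,0.8,0],[0,0,0]],
    [40,[0,1,0],[0,0,0]],
    [20,[0,1,0],[0,0,0]],
    [0,[0.1,1,0],[-0.4,0,0]],
    [0,[0.1,1,0],[-0.4,0,0]],
    [0,[0.1,1,0],[-0.4,0,0]],
    [0,[0.1,1,0],[-0.2,0,0]],
    [0,[0,0.8,-0.4],[0,0,0]],
    [0,[0,0.4,-0.8],[0,0,0]],
    [0,[0,0,-1],[0,0,0]],
    [0,[0,0,-1],[0,0,0]],
    [0,[0,0,-0.8],[0,0,0]],
    [0,[0,0,-0.5],[0,0,0]],
    [0,[0,0,0],[0,0,0]],
    [0,[0,0,0],[0,0,0]]
  ],
  "grip_force": 15
}}

```text
time_s: 8.73
ee_pos: [592.6, 40.3, 212.2]
ee_rot: [174.9, 2.4, 23.3]
force: [-0.5, -0.4, 0.7]
gripper_width: 0.5
gripper_force: 0.0
```

Request:
{"method": "move_arm", "body": {
  "motion": [
    [0,[0,0,-0.5],[0,0,0]],
    [0,[0.05,0.05,-0.4],[0,0,0]],
    [0,[0,0,-0.1],[0,0,0]],
    [0,[0,0,-0.1],[0,0,0]],
    [0,[0,0,-0.1],[0,0,0]],
    [0,[0,0,-0.1],[0,0,0]],
    [0,[0,0,-0.1],[0,0,0]],
    [0,[0,0,0],[0,0,0]],
    [0,[0,0,0],[0,0,0]]
  ]
}}

```text
time_s: 9.48
ee_pos: [594.9, 41.0, 178.6]
ee_rot: [174.8, 2.2, 23.3]
force: [-0.3, 0.6, 0.4]
gripper_width: 0.7
gripper_force: 0.2
```

Request:
{"method": "move_arm", "body": {
  "motion": [
    [0,[0,0,-0.1],[0,0,0]],
    [0,[0,0,-0.1],[0,0,0]],
    [0,[0,0,-0.1],[0,0,0]],
    [0,[0,0,0],[0,0,0]],
    [0,[0,0,0],[0,0,0]]
  ]
}}

```text
time_s: 9.9
ee_pos: [594.8, 41.1, 170.8]
ee_rot: [174.9, 2.2, 23.3]
force: [0.3, 0.9, 2.2]
gripper_width: 0.5
gripper_force: 0.7
```

Request:
{"method": "move_arm", "body": {
  "motion": [
    [0,[0,0,-0.06],[0,0,0]],
    [0,[0,0,-0.06],[0,0,0]],
    [0,[0,0,0],[0,0,0]],
    [0,[0,0,0],[0,0,0]]
  ]
}}

```text
time_s: 10.23
ee_pos: [594.9, 41.2, 168.0]
ee_rot: [174.9, 2.2, 23.3]
force: [0.4, 1.7, 1.1]
gripper_width: 0.7
gripper_force: 1.2
```

Request:
{"method": "move_arm", "body": {
  "motion": [
    [0,[0,0,-0.06],[0,0,0]],
    [0,[0,0,0],[0,0,0]],
    [0,[0,0,0],[0,0,0]]
  ]
}}

```text
time_s: 10.48
ee_pos: [594.9, 41.2, 166.5]
ee_rot: [174.9, 2.2, 23.3]
force: [0.7, 1.8, 2.3]
gripper_width: 0.4
gripper_force: 1.4
```

Request:
{"method": "move_arm", "body": {
  "motion": [
    [0,[0,0,-0.06],[0,0,0]],
    [0,[0,0,0],[0,0,0]],
    [0,[0,0,0],[0,0,0]]
  ]
}}

```text
time_s: 10.73
ee_pos: [594.9, 40.8, 165.2]
ee_rot: [174.8, 2.2, 23.3]
force: [-0.5, 1.0, 4.3]
gripper_width: 0.8
gripper_force: 2.1
```

```bash
python3 - <<'E'
from h import *
f=[]
for i in range(6):
    s=grab_frame("side");f.append(state()['force'])
print(np.mean(f,0),np.std(f,0),state()['torque'])
print(red(s,(260,130,370,320),4))
cv2.imwrite("pics/k.png",cv2.resize(s[190:330,250:370],(685,600)[::1] if 0 else (514,600),interpolation=cv2.INTER_CUBIC))
E
```

```text
[-0.40991001  0.69049385  4.35927715] [0.40274364 0.46353704 0.34616669] [0.00959622 0.11153078 0.06408088]
[[339.5, 138.6, 93], [329.8, 152.9, 104], [309.4, 242.4, 73]]
```

View pics/k.png

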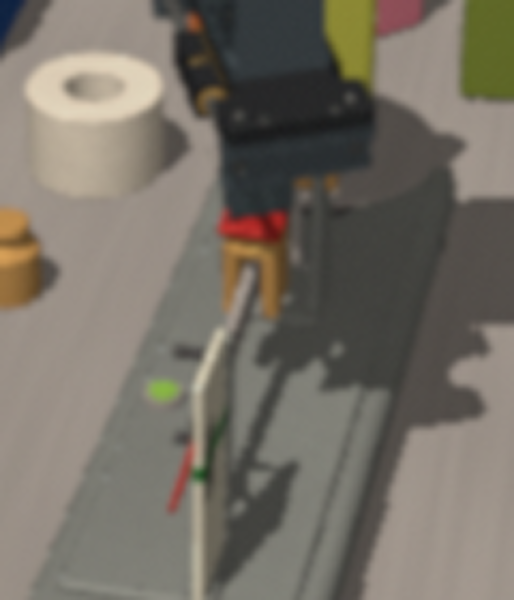

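The beam is at its lower stop, with the pointer tip near full-frame (290,309), and the closed fingers sit squarely on the red key. I'll press about 3 mm more.

Request:
{"method": "move_arm", "body": {
  "motion": [
    [0,[0,0,-0.06],[0,0,0]],
    [0,[0,0,0],[0,0,0]],
    [0,[0,0,0],[0,0,0]]
  ]
}}

```text
time_s: 11.28
ee_pos: [594.9, 40.9, 163.7]
ee_rot: [174.8, 2.2, 23.3]
force: [0.2, 0.9, 6.7]
gripper_width: 0.6
gripper_force: 2.9
```

Request:
{"method": "move_arm", "body": {
  "motion": [
    [0,[0,0,-0.06],[0,0,0]],
    [0,[0,0,0],[0,0,0]],
    [0,[0,0,0],[0,0,0]]
  ]
}}

```text
time_s: 11.53
ee_pos: [594.9, 41.0, 162.5]
ee_rot: [174.8, 2.2, 23.3]
force: [-0.5, 0.8, 6.9]
gripper_width: 0.7
gripper_force: 3.5
```

```bash
python3 - <<'E'
from h import *
f=[]
for i in range(6):
    s=grab_frame("side");f.append(state()['force'])
print(np.mean(f,0),state()['ee_pos'])
E
```

```text
[-0.77439659  0.56016385  6.72270627] [594.88861275  40.95560159 162.57052517]
```

Request:
{"method": "move_arm", "body": {
  "motion": [
    [0,[0,0,-0.05],[0,0,0]],
    [0,[0,0,0],[0,0,0]],
    [0,[0,0,0],[0,0,0]]
  ]
}}

```text
time_s: 12.08
ee_pos: [594.9, 41.0, 161.5]
ee_rot: [174.8, 2.2, 23.3]
force: [-1.4, 1.4, 7.9]
gripper_width: 0.7
gripper_force: 4.0
```

Request:
{"method": "move_arm", "body": {
  "motion": [
    [0,[0,0.12,-0.012],[0,0,0]],
    [0,[0.01,0.24,-0.024],[0,0,0]],
    [0,[0.01,0.24,-0.024],[0,0,0]],
    [0,[0,0,0],[0,0,0]],
    [0,[0,0,0],[0,0,0]]
  ]
}}

```text
time_s: 12.5
ee_pos: [595.7, 56.6, 160.1]
ee_rot: [174.8, 2.1, 23.3]
force: [-1.4, 1.5, 8.4]
gripper_width: 0.3
gripper_force: 4.0
```

```bash
cat > k.py <<'E'
from h import *
f=[];R=[]
for i in range(5):
    s=grab_frame("side");f.append(state()['force']);R.append(red(s,(280,225,330,330),4))
print(np.mean(f,0).round(2),state()['ee_pos'].round(1));print(R)
E
python3 k.py
```

```text
[-0.58  1.48  7.96] [595.7  56.4 160.1]
[[[307.4, 247.8, 70]], [[307.6, 247.9, 69]], [[307.5, 247.8, 69]], [[307.5, 247.8, 69]], [[307.5, 247.8, 69]]]
```

Request:
{"method": "move_arm", "body": {
  "motion": [
    [0,[0.01,0.2,-0.02],[0,0,0]],
    [0,[0.01,0.2,-0.02],[0,0,0]],
    [0,[0.01,0.2,-0.02],[0,0,0]],
    [0,[0.01,0.2,-0.02],[0,0,0]],
    [0,[0,0.2,-0.02],[0,0,0]],
    [0,[0,0.2,-0.02],[0,0,0]],
    [0,[0,0.1,-0.01],[0,0,0]],
    [0,[0,0,0],[0,0,0]],
    [0,[0,0,0],[0,0,0]]
  ]
}}

```text
time_s: 13.5
ee_pos: [597.3, 89.1, 157.0]
ee_rot: [174.8, 2.1, 23.3]
force: [-0.0, 1.4, 8.2]
gripper_width: 0.3
gripper_force: 3.9
```

```bash
python3 k.py
```

```text
[0.5  1.58 7.54] [597.3  88.9 157. ]
[[[304.5, 256.9, 72]], [[304.7, 256.9, 70]], [[304.6, 256.9, 71]], [[304.5, 256.8, 70]], [[304.6, 256.9, 71]]]
```

Request:
{"method": "move_arm", "body": {
  "motion": [
    [0,[0,0.005,-0.0],[0,0,0]],
    [0,[0,0.008,0.08],[0,0,0]],
    [0,[0,0.008,0.08],[0,0,0]],
    [0,[0,0.008,0.08],[0,0,0]],
    [0,[0,0,0.08],[0,0,0]],
    [0,[0,0,0.1],[0,0,0]],
    [0,[0,-0.02,0.1],[0,0,0]],
    [0,[0,-0.04,0.15],[0,0,0]],
    [0,[0,-0.04,0.2],[0,0,0]],
    [0,[0,0,0.5],[0,0,0]],
    [0,[0,0,1],[0,0,0]],
    [0,[0,0,1],[0,0,0]],
    [0,[0,0,0.5],[0,0,0]],
    [0,[0,0,0],[0,0,0]],
    [0,[0,0,0],[0,0,0]],
    [0,[0,0,0],[0,0,0]],
    [0,[0,0,0],[0,0,0]],
    [0,[0,0,0],[0,0,0]],
    [0,[0,0,0],[0,0,0]],
    [0,[0,0,0],[0,0,0]]
  ]
}}

```text
time_s: 15.42
ee_pos: [596.1, 86.8, 252.1]
ee_rot: [174.9, 2.3, 23.3]
force: [0.3, -0.6, -0.6]
gripper_width: 0.5
gripper_force: 0.0
```

```bash
python3 k.py; python3 - <<'E'
from h import *
s=grab_frame("side");t=grab_frame("top")
cv2.imwrite("pics/sr.png",s);cv2.imwrite("pics/tr.png",t)
print(red(t,(215,190,345,300),4))
cv2.imwrite("pics/r.png",np.hstack([cv2.resize(s[225:325,270:340],(420,600),interpolation=cv2.INTER_CUBIC),cv2.resize(t[200:300,215:275],(360,600),interpolation=cv2.INTER_CUBIC)]))
E
```

```text
[0.1  0.01 0.24] [596.3  86.8 252.7]
[[[304.6, 248.5, 136]], [[304.6, 248.5, 137]], [[304.6, 248.5, 137]], [[304.6, 248.4, 135]], [[304.6, 248.4, 136]]]
[[278.3, 240.9, 34]]
```

View pics/r.png

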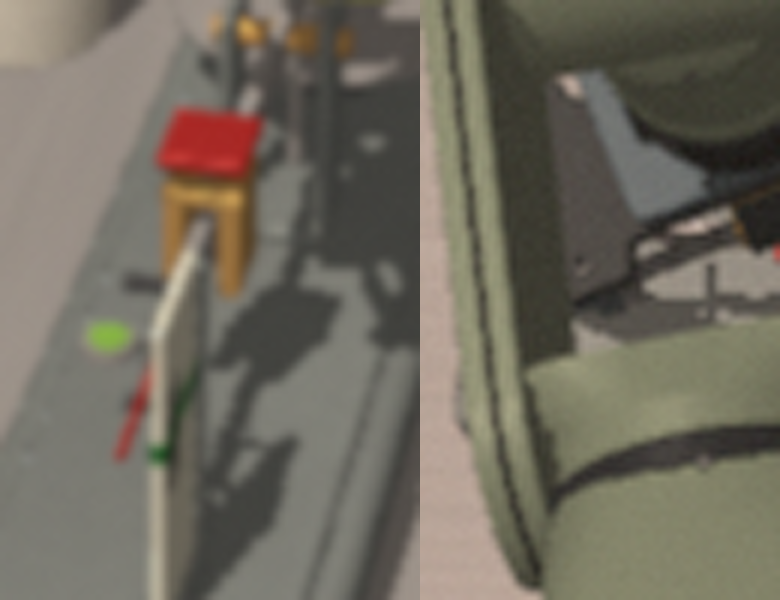

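The beam is off its stops. The pointer tip is at about side (290.3,301.3), so it is close to level. I'll calibrate that against the two stop pictures.

```bash
cat > m.py <<'E'
from h import *
q=cv2.resize(cv2.imread("pics/q.png")[:,:330],(150,220),interpolation=cv2.INTER_AREA)
Q=np.zeros((480,640,3),np.uint8);Q[110:330,250:400]=q
def tip(im):
    f=im.astype(float);r=np.clip(f[...,2]-np.maximum(f[...,1],f[...,0])-25,0,None)[270:320,284:297]
    p=r.sum(1);pk=np.median(np.sort(p)[-8:]);i=np.nonzero(p>pk/2)[0][-1]
    return 270+i+(p[i]-pk/2)/(p[i]-p[i+1]),p.round()[10:45].astype(int).tolist()
if __name__=="__main__":
    for n,im in(("dn",cv2.imread("pics/side0.png")),("up",Q),("now",cv2.imread("pics/sr.png")),("live",grab_frame("side"))): print(n,*tip(im))
E
python3 m.py
```

```text
dn 303.205 [0, 0, 0, 0, 0, 0, 0, 0, 9, 34, 64, 79, 87, 101, 94, 89, 91, 86, 86, 80, 74, 90, 85, 55, 5, 0, 0, 0, 0, 0, 0, 0, 0, 0, 0]
up 289.73571428571427 [52, 54, 68, 72, 82, 78, 73, 69, 68, 61, 26, 0, 0, 0, 0, 0, 0, 0, 0, 0, 0, 0, 0, 0, 0, 0, 0, 0, 0, 0, 0, 0, 0, 0, 0]
now 300.6 [0, 0, 0, 0, 0, 0, 9, 33, 64, 78, 78, 100, 102, 88, 77, 74, 89, 87, 84, 88, 74, 24, 0, 0, 0, 0, 0, 0, 0, 0, 0, 0, 0, 0, 0]
live 300.6063829787234 [0, 0, 0, 0, 0, 0, 10, 34, 63, 77, 79, 100, 104, 89, 77, 73, 89, 90, 82, 88, 73, 26, 0, 0, 0, 0, 0, 0, 0, 0, 0, 0, 0, 0, 0]
```

```bash
python3 - <<'E'
from m import *
def back(f,w,h,x,y):
    Z=np.zeros((480,640,3),np.uint8);Z[y:y+h,x:x+w]=cv2.resize(cv2.imread(f),(w,h),interpolation=cv2.INTER_AREA);return Z
print(tip(back("pics/k.png",120,140,250,190)))
print(tip(back("pics/b.png",170,220,250,130))[0],tip(cv2.imread("pics/side0.png"))[0])
# edge of pointer: tip rows predicted vs angle for pivot-y guesses
for y in(-46,-41,-36):
    print(y,[round(float(proj("side",[[604,y+272*np.cos(a)-40*0,135+272*np.sin(a)]])[0,1]),1) for a in(-.1,-.075,-.05,-.025,0,.025,.1)])
# green centre on plate near edge
s=cv2.imread("pics/sr.png").astype(int);g=np.clip(s[...,1]-np.maximum(s[...,0],s[...,2])-8,0,None)[285:315,293:300]
print(g.sum(1).tolist(),g.sum(0).tolist())
E
```

```text
(np.float64(308.10869565217394), [0, 0, 0, 0, 0, 0, 0, 0, 0, 0, 0, 0, 0, 11, 42, 75, 89, 83, 85, 85, 86, 95, 95, 97, 98, 86, 77, 76, 51, 5, 0, 0, 0, 0, 0])
303.1166666666667 303.205
-46 [308.3, 305.9, 303.5, 300.9, 298.3, 295.7, 287.3]
-41 [309.9, 307.5, 305.0, 302.4, 299.8, 297.1, 288.7]
-36 [311.4, 309.0, 306.5, 303.9, 301.3, 298.7, 290.2]
[0, 0, 0, 0, 0, 0, 0, 2, 5, 1, 0, 0, 1, 3, 54, 91, 67, 22, 0, 0, 0, 0, 0, 0, 0, 0, 0, 0, 0, 0] [0, 10, 62, 88, 64, 14, 8]
```

Request:
{"method": "move_arm", "body": {
  "motion": [
    [0,[0,0,-0.4],[0,0,0]],
    [0,[0,0,-0.8],[0,0,0]],
    [0,[0.04,0.09,-0.8],[0,0,0]],
    [0,[0,0,-0.6],[0,0,0]],
    [0,[0,0,-0.3],[0,0,0]],
    [0,[0,0,-0.1],[0,0,0]],
    [0,[0,0,-0.1],[0,0,0]],
    [0,[0,0,-0.1],[0,0,0]],
    [0,[0,0,-0.1],[0,0,0]],
    [0,[0,0,-0.1],[0,0,0]],
    [0,[0,0,-0.1],[0,0,0]],
    [0,[0,0,-0.1],[0,0,0]],
    [0,[0,0,0],[0,0,0]],
    [0,[0,0,0],[0,0,0]]
  ]
}}

```text
time_s: 16.98
ee_pos: [597.2, 89.0, 162.7]
ee_rot: [174.9, 2.2, 23.3]
force: [0.6, 0.7, 0.5]
gripper_width: 0.4
gripper_force: 0.3
```

```bash
python3 k.py; python3 -c "
from m import *
print(tip(grab_frame('side'))[0])"
```

```text
[-0.45  0.05  0.19] [597.2  89.  162.8]
[[[304.4, 255.0, 80]], [[304.3, 254.8, 77]], [[304.2, 254.8, 74]], [[304.1, 254.8, 73]], [[304.2, 254.8, 74]]]
308.0
```

Request:
{"method": "move_arm", "body": {
  "motion": [
    [0,[0,0,-0.06],[0,0,0]],
    [0,[0,0,-0.06],[0,0,0]],
    [0,[0,0,-0.06],[0,0,0]],
    [0,[0,0,0],[0,0,0]],
    [0,[0,0,0],[0,0,0]]
  ]
}}

```text
time_s: 17.7
ee_pos: [597.4, 89.2, 158.9]
ee_rot: [174.8, 2.2, 23.3]
force: [-1.1, 0.5, 5.3]
gripper_width: 0.4
gripper_force: 2.9
```

Request:
{"method": "move_arm", "body": {
  "motion": [
    [0,[0,0,-0.05],[0,0,0]],
    [0,[0,0,0],[0,0,0]],
    [0,[0,0,0],[0,0,0]]
  ]
}}

```text
time_s: 17.95
ee_pos: [597.5, 89.2, 157.9]
ee_rot: [174.8, 2.2, 23.3]
force: [-2.2, 0.3, 6.6]
gripper_width: 0.6
gripper_force: 3.4
```

```bash
python3 k.py
```

```text
[-1.94  0.32  6.93] [597.4  89.3 158. ]
[[[304.1, 256.7, 73]], [[304.1, 256.7, 73]], [[304.1, 256.7, 73]], [[304.1, 256.7, 73]], [[304.1, 256.7, 73]]]
```

Request:
{"method": "move_arm", "body": {
  "motion": [
    [0,[0,0,-0.04],[0,0,0]],
    [0,[0,0,0],[0,0,0]],
    [0,[0,-0.08,0.008],[0,0,0]],
    [0,[0,-0.1,0.01],[0,0,0]],
    [0,[-0.01,-0.1,0.01],[0,0,0]],
    [0,[-0.01,-0.1,0.01],[0,0,0]],
    [0,[0,-0.1,0.01],[0,0,0]],
    [0,[0,0,0],[0,0,0]],
    [0,[0,0,0],[0,0,0]]
  ]
}}

```text
time_s: 18.95
ee_pos: [596.8, 77.1, 158.3]
ee_rot: [174.8, 2.2, 23.3]
force: [-2.5, 0.4, 7.6]
gripper_width: 0.7
gripper_force: 3.8
```

```bash
python3 k.py
```

```text
[-2.06  0.38  7.04] [596.8  77.2 158.4]
[[[305.8, 253.5, 73]], [[305.7, 253.6, 73]], [[305.6, 253.6, 72]], [[305.6, 253.7, 71]], [[305.7, 253.6, 73]]]
```

Request:
{"method": "move_arm", "body": {
  "motion": [
    [0,[0,0.005,0],[0,0,0]],
    [0,[0,0.008,0.08],[0,0,0]],
    [0,[0,0.008,0.08],[0,0,0]],
    [0,[0,0.008,0.08],[0,0,0]],
    [0,[0,0,0.08],[0,0,0]],
    [0,[0,0,0.1],[0,0,0]],
    [0,[0,-0.02,0.1],[0,0,0]],
    [0,[0,-0.04,0.15],[0,0,0]],
    [0,[0,-0.04,0.2],[0,0,0]],
    [0,[0,0,0.5],[0,0,0]],
    [0,[0,0,1],[0,0,0]],
    [0,[0,0,1],[0,0,0]],
    [0,[0,0,0.5],[0,0,0]],
    [0,[0,0,0],[0,0,0]],
    [0,[0,0,0],[0,0,0]],
    [0,[0,0,0],[0,0,0]],
    [0,[0,0,0],[0,0,0]],
    [0,[0,0,0],[0,0,0]],
    [0,[0,0,0],[0,0,0]],
    [0,[0,0,0],[0,0,0]]
  ]
}}

```text
time_s: 20.87
ee_pos: [596.6, 75.3, 253.3]
ee_rot: [174.9, 2.3, 23.3]
force: [-0.2, 0.2, -0.3]
gripper_width: 0.3
gripper_force: 0.0
```

```bash
python3 k.py; python3 - <<'E'
from m import *
s=grab_frame("side");print(tip(s)[0]);cv2.imwrite("pics/sf.png",s)
o=cv2.imread("pics/sr.png");z=lambda i:cv2.resize(i[225:325,270:336],(396,600),interpolation=cv2.INTER_CUBIC)
cv2.imwrite("pics/f.png",np.hstack([z(o),z(s)]))
E
```

```text
[ 0.19 -0.01 -0.05] [596.8  75.3 253.9]
[[[305.9, 244.3, 136]], [[306.0, 244.3, 136]], [[305.9, 244.3, 136]], [[305.9, 244.3, 136]], [[305.9, 244.3, 136]]]
298.265625
```

View pics/f.png

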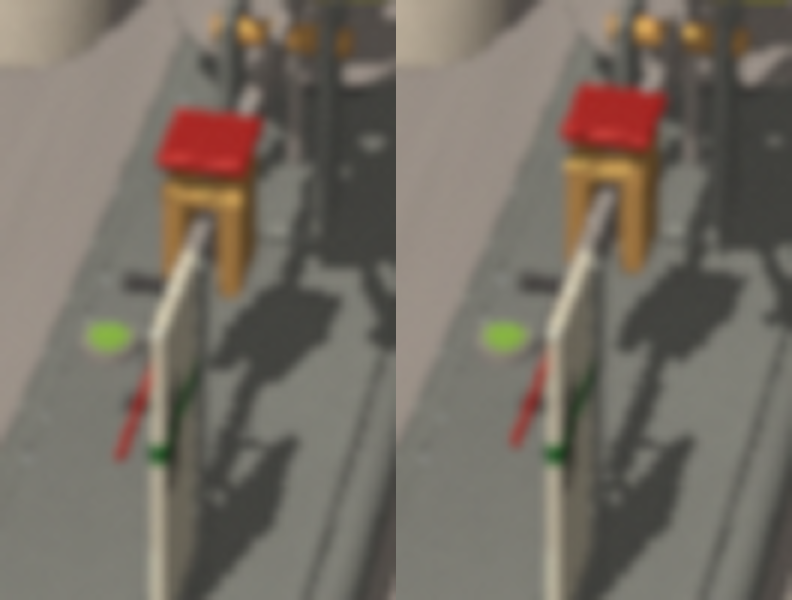

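The pointer tip is now at row 298.27, and I expected about 298.05 for level. Next I'll check that the latch is home by comparing the key-to-block spacing with the start picture.

```bash
python3 - <<'E'
from h import *
def edges(f):
    im=cv2.imread(f).astype(float);h=cv2.cvtColor(im.astype(np.uint8),cv2.COLOR_BGR2HSV)
    x=red(im.astype(np.uint8),(295,222,325,262),60)[0];cx=int(round(x[0]));y0=int(x[1])
    red_=np.clip(im[...,2]-im[...,1]-60,0,None)[y0-12:y0+25,cx-6:cx+6].mean(1)
    br=np.clip(im[...,1]-im[...,0]-15,0,None)[y0-12:y0+25,cx-6:cx+6].mean(1)
    sub=lambda p,th,d:[i+(p[i]-th)/(p[i]-p[i+1]) for i in range(len(p)-1) if (p[i]-th)*d>0>=(p[i+1]-th)*d]
    pr=sub(red_,red_.max()/2,1)[-1]; pb=[e for e in sub(br,br.max()/2,-1) if e>pr-3]
    print(f,x,"red end",round(pr,2),"brass start",np.round(pb,2), "gap",np.round(np.array(pb)-pr,2)); print(br[8:30].round().astype(int).tolist())
for f in("side0","sr","sf"): edges(f"pics/{f}.png")
E
```

```text
pics/side0.png [309.3, 237.5, 133] red end 16.78 brass start [18.88] gap [2.1]
[0, 0, 0, 0, 0, 0, 0, 0, 0, 0, 8, 23, 37, 43, 38, 27, 19, 18, 17, 17, 16, 16]
pics/sr.png [304.6, 248.5, 137] red end 16.84 brass start [19.21] gap [2.37]
[0, 0, 0, 0, 0, 0, 0, 0, 0, 0, 7, 19, 33, 44, 42, 31, 20, 18, 17, 16, 16, 15]
pics/sf.png [305.9, 244.3, 135] red end 16.39 brass start [18.69] gap [2.3]
[0, 0, 0, 0, 0, 0, 0, 0, 0, 2, 12, 27, 41, 44, 37, 26, 19, 18, 18, 17, 16, 15]
```

```bash
python3 -c "
from workcell import *
print(job_done())"
```

```text
the job is handed in; nothing more can be done
None
```

I handed the job in at about 21 s: the red-capped bottle stands on the platter, the poise is at the sixth notch (0.060 m), and the hand is clear. From the side camera I measured the beam within about 0.003 rad of level, and the key spacing matches the start picture, so the latch is home; the hand-in returned no verdict.

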